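Tip a bench barrow of hex nuts into its swing-out tray

ROBOT

A 7-joint arm with a two-finger parallel gripper is mounted at the origin on the work surface. World frame = base frame: x ahead of the robot, y to its left, z up, the work surface at z = 0. Lengths are in m, angles in rad, forces in N, time in s.
With the tool pointing down it reaches from about 0.4 to 0.85 m from the base axis. Payload 4.5 kg.
Tool frame: the origin (TCP) lies at the centre of the arm's flange, where the gripper is bolted on; the fingertips stand nose_length ahead of it and the grasp point (between the pads) lies 147 mm ahead of it (nose_length is the distance from the TCP to the fingertips, in m); z points along the fingers, y is the line along which they close (so a half turn about z gives the same grasp; the last joint's range is limited). The gripper opens to 88 mm and grips with 3 to 60 N. Pads are 18 mm wide; open, the fingers measure 123 mm over their backs; the gripper's body (75 mm by 187 mm) begins 45 mm behind the grasp point.
Start: joints at [-1.147, 0.689, -0.195, 1.565, 0.157, 0.902, -0.215], TCP at [0.237, 0.578, 0.405] pointing down, gripper open.
Joint ranges: [-3.01, 3.01], [-0.46, 2.08], [-1.47, 1.51], [0.13, 2.56], [-1, 4.14], [0.04, 2.09], [-2.66, 2.66]. Speed limits (rad/s): [2.57, 2.57, 3.14, 3.14, 3.14, 3.14, 3.14].

INTERFACE

Orientations are given as a unit quaternion [x, y, z, w].
In Python, from plant import * gives the robot as it stands.
- The arm moves only by the tool play_rows, never from a script. Its argument "rows" is a list that holds one entry, the list of rows, each a list of 6 numbers: the shift along the tool's x, y, z normalised to -1 to 1, where 1 is 0.5 m, then the turn, a rotation vector about the tool's x, y, z normalised to -1 to 1, where 1 is 0.5 rad. A call has 1 to 20 rows; each row is the pose to reach, as a shift and turn from the pose commanded when the call began, along the tool's axes at that moment; what a row does not reach only later rows make up. A row lasts 1/12 s, in which the tool goes at most 41.7 mm and 7.16 degrees, less where a joint would pass 70% of its speed; a pose out of reach is approached as far as the arm can. A call with a number of a shift or a turn outside -1 to 1 is refused whole. A call with a gripper value outside its range is refused whole. "claw" is the closure, from 0 (fully open) to 1 (shut), set as the call begins (left out, the last holds). The fingers move at their own pace and stop on an object; "squeeze" is the grip in N (left out, the last holds). Time passes only in rows, so rows that repeat a pose let the fingers close. It gives the time, the measured TCP pose, the force, the opening and the grip force at its end, in the units of the state.
- get_state(): the state, without advancing time (a new reading comes with each control period).
- snapshot(name): name is "side" or "top"; returns a dict with "pixels" (400x640x3 uint8, blue, green, red), "camera_matrix" (3x3 intrinsics, pixels), "world_to_cam" (4x4, takes a point from world to camera coordinates). Camera axes: x right, y down, z forward; pixel columns grow to the right and rows downward; lengths in m; the calibration is good to about 2 mm. A picture is of the moment at which its call begins. There is no depth.
- finish_job(): hands the job in; it is judged then, once.
The state is a dict: "clock": time; "q": joint angles; "qd": joint speeds; "joint_torque": joint torques, N m; "tool_pos": TCP position; "eef_rot": TCP orientation; "contact_force": force on the tool from outside, world axes, zero at the start; "moment": the same for the moment, N m; "opening": opening from 0.0 (shut) to 1.0 (fully open); "finger_force": force on a finger pad.
Only numpy, scipy, OpenCV 4.12 (cv2) and the standard library are available. Lean on these libraries where they do the work, as an engineer would, in place of code of your own. Each camera call takes 0.05 s, during which the arm holds its last target. There are 200 camera calls.

TASK

Swing the blue tray around its pin until it sits square in front of the yellow barrow's mouth, then lift the barrow's handle end so it tips forward over its wheel and all four big hex nuts slide into the tray. Lower the barrow back down gently until its legs rest on the dock again, let go, and leave the tray square and the other things on the bench where they are.

Things in the scene. Friction and masses are not known exactly. Their poses are not given: they have to be found in the camera images.
- station: The fixed tipping station: a plywood dock 195 x 150 mm, 65 mm high, on the bench. Origin on the bench surface straight below the barrow's axle; x is level and points the way the barrow tips (toward the tray), y level along the axle, z up. The dock reaches from x = -160 to +36 mm.
- axle (a point): Centre of the barrow's wheel axle, 95 mm above the bench; the barrow turns about the station's y axis through this point and cannot roll away.
- barrow (a joint): Tipping angle of the yellow barrow (0.8 kg) in rad: 0 = level, legs down on the dock; grows as the handle is lifted, stop at 1.2. Tub 195 x 122 mm, 55 deep, open at top and front, flat floor 141 mm above the bench when level. It falls back if let go below about 1 rad. Nuts start to slide at about 0.4 to 0.75 rad, by friction; tipping briskly may throw them past the tray.
- bar (a point): Middle of the barrow's handle bar: black, round, 18 mm thick, 120 mm clear between the side arms, along the station's y. Level, it is 210 mm behind the axle (-x) and 60 mm above it (155 mm above the bench), 80 mm behind the tub, free underneath. It runs on a circle of radius 218 mm about the axle; pinched from above, fingers before and behind it, it turns between the pads.
- lip (a point): Middle of the front edge of the barrow's floor, where the nuts slide out: 65 mm ahead of the axle and 46 mm above it when level.
- tray (a joint): Heading of the blue tray about its pin, in rad: 0 = square in front of the barrow (sides parallel to the station's axes); positive = swung away, clockwise seen from above. It turns freely from -0.25 to 1.0 with no stop at 0, and a stiffish pivot (0.2 N m) keeps it where it is left.
- pin (a point): Top of the fixed pivot pin (brass cap, 66 mm above the bench), at x = 70, y = -100 mm of the station. Square, the tray's outside spans x = -12 to 168 and y = 10 to 190 mm from the pin.
- tray_mid (a point): Middle of the tray's inner floor, 8 mm above the bench; its axes turn with the tray and match the station's when the tray is square. Tray 180 x 180 mm outside, walls 4 mm; wall tops 54 mm above the bench on three sides, 32 mm on the side nearest the barrow (-x). From the pin it lies at x = 78, y = 103 mm in the tray's axes.
- tray_corner (a point): Top of the tray's outer corner farthest from the pin: x = 166, y = 188 mm from the pin in the tray's axes, 54 mm above the bench. Pushing the inside of the +y wall near this corner (toward the tray's +y) swings the tray to square; nearer the barrow the gripper's body would meet the tub, which overhangs to the lip.
- nut0: Hex nut, brass, 36 mm across flats (41 across corners), 19 mm thick, dark bore, about 0.1 kg; lies in the barrow at the start. Origin at the centre of one face (underside at the start).
- nut1: Hex nut, steel, 36 mm across flats (41 across corners), 19 mm thick, dark bore, about 0.1 kg; lies in the barrow at the start. Origin at the centre of one face (underside at the start).
- nut2: Hex nut, brass, 36 mm across flats (41 across corners), 19 mm thick, dark bore, about 0.1 kg; lies in the barrow at the start. Origin at the centre of one face (underside at the start).
- nut3: Hex nut, steel, 36 mm across flats (41 across corners), 19 mm thick, dark bore, about 0.1 kg; lies in the barrow at the start. Origin at the centre of one face (underside at the start).
- spray_can: Bystander: red can, 62 mm diameter, 160 mm tall; origin at its base.
- tape_roll: Bystander: yellow ring of tape lying flat, 96 mm across, 24 mm high; origin at its base.
- jar: Bystander: amber jar, 70 mm diameter, 85 mm tall; origin at its base.
- screwdriver: Bystander: red-handled screwdriver lying behind the barrow; lies along its x.
- wrench: Bystander: steel wrench lying behind the dock; lies along its x.
- carton: Bystander: small cardboard box 90 x 70 x 60 mm; origin at its base.
- mug: Bystander: blue mug, 80 mm diameter, 90 mm tall, handle at its +y; origin at its base.
Not all that is in view belongs to the job. Leave any orange or red look-alike of the nut0 alone. What is shaped like the nut1 but red is not meant.

How it is judged:
On the way, in this order (a step that is already met when the one before it is completed fails the run):
1. the tray is swung square to the barrow (within 0.12 rad) while the barrow is still down and loaded (value of joint tray between -0.12 and 0.12 rad and value of joint barrow below 0.1 rad), for 0.3 s.
2. the barrow is tipped well forward (over 0.3 rad), tray square (value of joint tray between -0.15 and 0.15 rad and value of joint barrow above 0.3 rad), for 0.1 s.
3. all four nuts are in the tray (x of nut0 in the frame of tray_mid between -0.088 and 0.088 m and y of nut0 in the frame of tray_mid between -0.086 and 0.086 m and z of each of nut0, nut1, nut2, nut3 in the frame of tray_mid below 0.045 m and x of nut1 in the frame of tray_mid between -0.088 and 0.088 m and y of nut1 in the frame of tray_mid between -0.086 and 0.086 m and x of nut2 in the frame of tray_mid between -0.088 and 0.088 m and y of nut2 in the frame of tray_mid between -0.086 and 0.086 m and x of nut3 in the frame of tray_mid between -0.088 and 0.088 m and y of nut3 in the frame of tray_mid between -0.086 and 0.086 m), for 0.2 s.
At the end, for the whole second after the job is handed in: The barrow is back level on its legs (under 0.05 rad), the tray is square to it (within 0.15 rad), and all four nuts lie still inside the tray (all of step 3 and value of joint barrow below 0.05 rad and value of joint tray between -0.15 and 0.15 rad and linear speed of each of nut0, nut1, nut2, nut3 below 0.02 m/s); the robot touches nothing.
It fails at once if the barrow is dropped or slammed onto its legs (over 2 rad/s, about 0.4 m/s at the bar, as it lands: a free drop of more than some 10 mm) (value of joint barrow below 0.06 rad and velocity of joint barrow below -2 rad/s).
It fails at once if another thing on the bench is moved more than 30 mm (distance of any of spray_can, tape_roll, jar, screwdriver, wrench, carton, mug from where it was at the start of the episode above 0.03 m).
It also fails if it takes over 64 s, if anything falls off the work surface, if the arm or the gripper's body presses on something with over 40 N, if the wrist force passes 120 N, or if a joint passes its speed limit or range.

## Working session

There is one attempt and no reset: what is moved stays moved. The work goes in short steps, Python scripts to look and compute and a tool call to move; the robot and the scene stay as the last step left them, time stands still between calls to the robot, and variables do not carry over. Pictures are saved under pics/ and viewed, at most 10 in all, crops included, and the job is handed in when it is done.

Besides the shell and the picture viewer there is one more tool, called after "Emit:" as a command line: name --argument value ..., lists and objects as JSON in quotes. play_rows: Moves the arm, as the interface text tells. Its arguments: {"type":"object","properties":{"rows":{"type":"array"},"claw":{"type":"number"},"squeeze":{"type":"number"}},"required":["rows"]}

```bash
ls; mkdir -p pics; python3 - <<'E'
from plant import *
import cv2,pickle,numpy as np
s=get_state();print({k:np.round(v,3).tolist() for k,v in s.items()})
try: print(nose_length)
except Exception as e: print(e)
for n in("top","side"):
    d=snapshot(n);pickle.dump(d,open(n+'.pkl','wb'));cv2.imwrite(f'pics/{n}0.png',np.array(d['pixels']))
    print(n,np.round(d['camera_matrix'],1).tolist(),np.round(d['world_to_cam'],3).tolist())
E
```

```text
pics
{'clock': 0.0, 'q': [-1.147, 0.69, -0.195, 1.566, 0.157, 0.902, -0.215], 'qd': [-0.001, 0.0, 0.0, 0.001, 0.0, 0.0, -0.0], 'joint_torque': [-0.001, -52.758, -1.267, -15.343, -0.053, 0.007, 0.0], 'tool_pos': [0.237, 0.578, 0.404], 'eef_rot': [0.194, 0.981, -0.001, -0.0], 'contact_force': [0.67, -0.208, 0.775], 'moment': [-0.044, 0.002, 0.003], 'finger_force': 0.0, 'opening': 1.002}
0.166
top [[364.4, 0.0, 323.3], [0.0, 364.4, 198.5], [0.0, 0.0, 1.0]] [[0.117, -0.993, 0.002, 0.014], [-0.97, -0.115, -0.215, 0.565], [0.214, 0.023, -0.977, 1.178], [0.0, 0.0, 0.0, 1.0]]
side [[495.1, 0.0, 309.3], [0.0, 495.1, 197.7], [0.0, 0.0, 1.0]] [[0.843, -0.538, -0.006, -0.41], [-0.282, -0.432, -0.857, 0.275], [0.459, 0.724, -0.515, 1.068], [0.0, 0.0, 0.0, 1.0]]
```

View pics/top0.png

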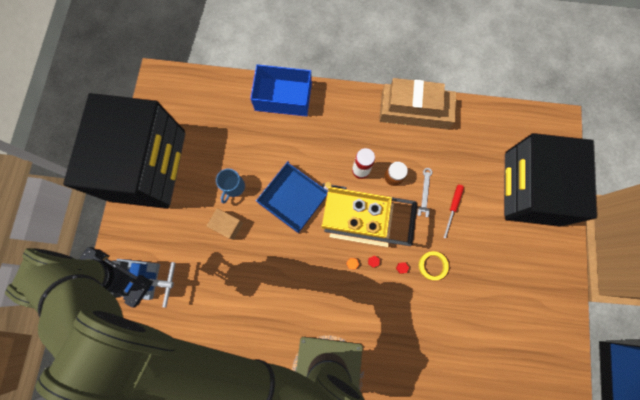

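View pics/side0.png

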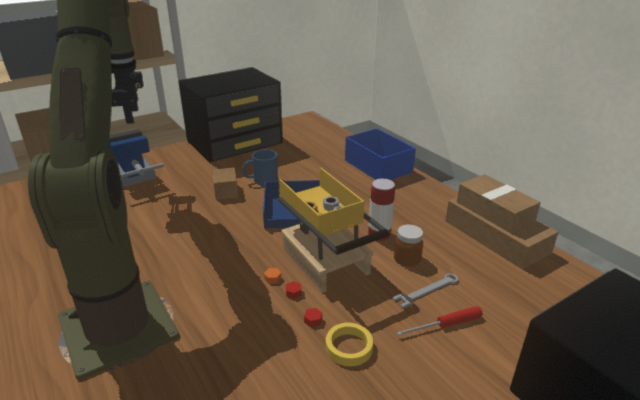

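The top view shows the blue tray swung away at (293,196), the barrow tub at (357,215), its black bar near (415,222), and four nuts in the tub around (365,215). The decoys are an orange hex at (353,264), red ones at (374,262) and (403,268), a second blue bin at (282,90), and a blue item at (140,275). I'm choosing the tray beside the barrow, and I'll check it in a close crop.

```bash
python3 - <<'E'
import cv2,pickle
a=pickle.load(open('top.pkl','rb'))['pixels'];b=pickle.load(open('side.pkl','rb'))['pixels']
A=cv2.resize(a[150:260,245:445],None,fx=4,fy=4,interpolation=cv2.INTER_CUBIC)
cv2.imwrite('pics/ctop.png',A)
B=cv2.resize(b[160:300,240:410],None,fx=4,fy=4,interpolation=cv2.INTER_CUBIC)
cv2.imwrite('pics/cside.png',B)
E
```

```text
(no output)
```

View pics/ctop.png

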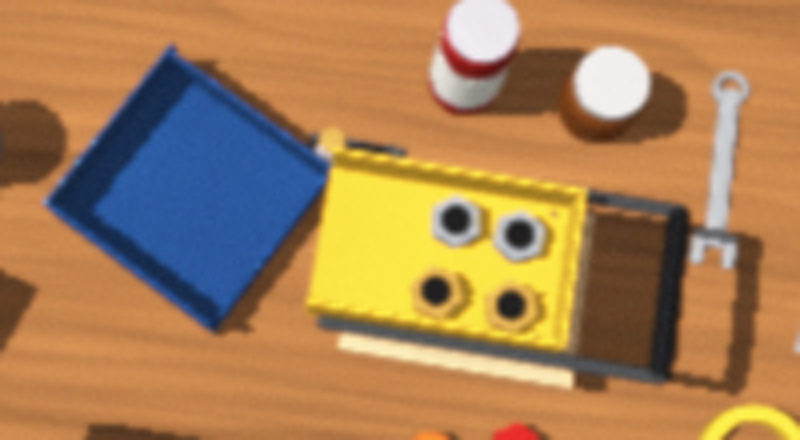

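View pics/cside.png

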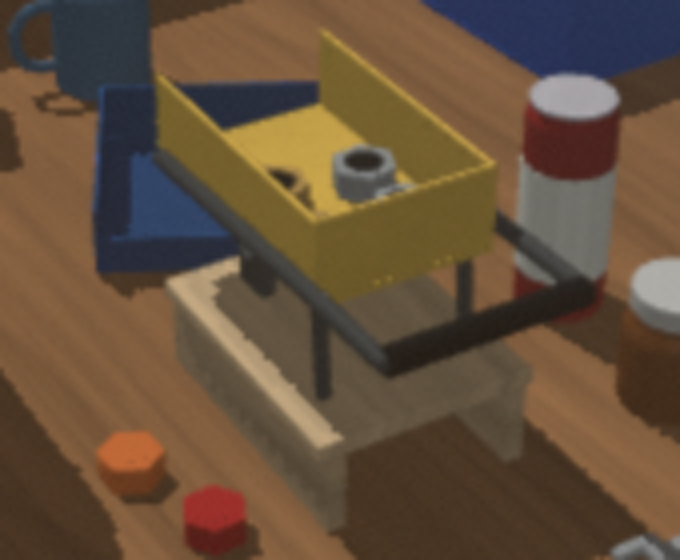

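The crops confirm the choice: the tray has corners at crop (173,50), (50,203) and (218,325), and the brass pin cap is at (332,140). The bar runs from (677,212) to (660,372), and the nuts sit near the middle and back of the tub.

```bash
cat > h.py <<'E'
import numpy as np,pickle,cv2
def ray(d,px,z):
    K=np.array(d['camera_matrix']);T=np.array(d['world_to_cam']);R=T[:3,:3];c=-R.T@T[:3,3]
    v=R.T@np.linalg.inv(K)@[px[0],px[1],1];return c+v*(z-c[2])/v[2]
def proj(d,p):
    K=np.array(d['camera_matrix']);T=np.array(d['world_to_cam']);q=K@(T[:3,:3]@p+T[:3,3]);return q[:2]/q[2]
E
python3 - <<'E'
from h import *
d=pickle.load(open('top.pkl','rb'));s=pickle.load(open('side.pkl','rb'))
c=lambda x,y:(245+(x-1.5)/4,150+(y-1.5)/4)
e=lambda x,y:(240+(x-1.5)/4,160+(y-1.5)/4)
P={}
for n,px,z in [('bar_far',c(680,213),.16),('bar_near',c(660,374),.16),('pin',c(332,141),.066),('corner',c(50,203),.054),('c_far',c(173,50),.054),('c_low',c(218,327),.044),
 ('lipnear',c(312,312),.141),('nutB',c(436,290),.16),('nutS2',c(518,234),.16)]:
    P[n]=ray(d,px,z);print(n,P[n].round(4))
for n,px in[('bar_near',e(390,362)),('bar_far',e(585,293))]:print('side',n,ray(s,px,.158).round(4))
b=(P['bar_far']+P['bar_near'])/2
# frame from bar->pin vector (280,-100)
v=P['pin'][:2]-b[:2];print('len',np.hypot(*v),'exp',np.hypot(.28,.1))
th=np.arctan2(v[1],v[0])-np.arctan2(-.1,.28)
yb=P['bar_near']-P['bar_far'];print('th',th,'th from bar',np.arctan2(yb[1],yb[0])-np.pi/2)
w=P['corner'][:2]-P['pin'][:2];print('corner r',np.hypot(*w),np.hypot(.166,.188))
print('tray',np.arctan2(.188,.166)+th-np.arctan2(w[1],w[0]))
u=P['corner']-P['c_low'];print('tray from wall',th-np.arctan2(u[1],u[0]))
u=P['corner']-P['c_far'];print('tray from wall',th+np.pi/2-np.arctan2(u[1],u[0]))
for n in ['bar_far','bar_near','pin','corner','lipnear','nutB','nutS2']:
    r=P[n][:2]-b[:2];print(n,'st',(np.array([np.cos(th)*r[0]+np.sin(th)*r[1],-np.sin(th)*r[0]+np.cos(th)*r[1]])-[.21,0]).round(4))
E
```

```text
bar_far [ 0.5576 -0.2061  0.16  ]
bar_near [ 0.4307 -0.1989  0.16  ]
pin [0.6076 0.0716 0.066 ]
corner [0.528  0.3048 0.054 ]
c_far [0.676  0.2193 0.054 ]
c_low [0.4406 0.149  0.044 ]
lipnear [0.4493 0.07   0.141 ]
nutB [ 0.4749 -0.0231  0.16  ]
nutS2 [ 0.5261 -0.0821  0.16  ]
side bar_near [ 0.4251 -0.2064  0.158 ]
side bar_far [ 0.5507 -0.2137  0.158 ]
len 0.2966451622001957 exp 0.2973213749463701
th 1.5212501555116038 th from bar 1.5144533574483217
corner r 0.2464397528581464 0.25079872407968906
tray 0.4688214554223633
tray from wall 0.4618414764991743
tray from wall 0.4739179741333164
bar_far st [-0.2104 -0.0636]
bar_near st [-0.2096  0.0636]
pin st [ 0.0694 -0.0998]
corner st [ 0.2983 -0.0087]
lipnear st [0.06   0.0583]
nutB st [-0.0318  0.0281]
nutS2 st [-0.0881 -0.0259]
```

```bash
cat >> h.py <<'E'
from scipy.spatial.transform import Rotation as Ro
TH=1.518;O=np.array([.504,.006,0]);RS=Ro.from_euler('z',TH).as_matrix()
W=lambda p:O+RS@np.array(p); S=lambda p:RS.T@(np.array(p)-O)
# level tool: z down, tool y along station x -> tool x = y cross z
def rot(tilt=0):
    y=RS[:,0];z=np.array([0,0,-1.]);M=np.c_[np.cross(y,z),y,z]
    return Ro.from_rotvec(RS[:,1]*tilt)*Ro.from_matrix(M)
def row(st,p,tilt=0):
    R0=Ro.from_quat(st['eef_rot']);d=R0.inv().apply(W(p)-st['tool_pos'])/.5
    t=(R0.inv()*rot(tilt)).as_rotvec()/.5
    return np.r_[d,t].round(3).tolist()
E
python3 - <<'E'
from h import *
from plant import get_state
d=pickle.load(open('top.pkl','rb'))
print('mug',S(ray(d,(229,176),.09)),'carton',S(ray(d,(224,218),.06)),'can',S(ray(d,(365,157),.16)),'jar',S(ray(d,(398,169),.085)))
s=get_state();print(S(s['tool_pos']))
print(row(s,[.254,-.025,.30]))
E
```

```text
mug [ 0.40251253 -0.06773316  0.09      ] carton [0.39547081 0.07122009 0.06      ] can [-0.03456143 -0.18711422  0.16      ] jar [-0.15604377 -0.19075518  0.085     ]
[0.55697842 0.29640955 0.40400516]
[-0.807, -0.359, 0.209, -0.003, -0.0, -0.674]
```

Emit:
play_rows --rows '[[[-0.819,-0.416,0.209,0,0,-0.674],[-0.819,-0.416,0.209,0,0,-0.674],[-0.819,-0.416,0.209,0,0,-0.674],[-0.819,-0.416,0.209,0,0,-0.674],[-0.819,-0.416,0.209,0,0,-0.674],[-0.819,-0.416,0.209,0,0,-0.674],[-0.819,-0.416,0.209,0,0,-0.674],[-0.819,-0.416,0.209,0,0,-0.674],[-0.819,-0.416,0.209,0,0,-0.674],[-0.819,-0.416,0.209,0,0,-0.674],[-0.819,-0.416,0.209,0,0,-0.674],[-0.819,-0.416,0.209,0,0,-0.674],[-0.819,-0.416,0.209,0,0,-0.674],[-0.819,-0.416,0.209,0,0,-0.674],[-0.819,-0.416,0.209,0,0,-0.674],[-0.819,-0.416,0.209,0,0,-0.674]]]' --claw 1

```text
clock: 1.43
tool_pos: [0.536, 0.2323, 0.3006]
eef_rot: [0.025, 1.0, 0.001, -0.0]
contact_force: [0.2, 0.0, 0.3]
opening: 0.01
finger_force: 0.0
```

```bash
python3 - <<'E'
from h import *
from plant import *
s=get_state();print(s['clock'],S(s['tool_pos']),s['opening'],Ro.from_quat(s['eef_rot']).as_matrix().round(3).tolist())
print(row(s,[.225,-.021,.196]))
d=snapshot('top');cv2.imwrite('pics/t1.png',cv2.resize(d['pixels'][130:280,200:450],None,fx=3,fy=3))
E
```

```text
1.4333 [ 0.2277067  -0.02002416  0.30059756] 0.009790362634367986 [[-0.999, 0.049, -0.0], [0.049, 0.999, 0.002], [0.001, 0.002, -1.0]]
[-0.002, -0.006, 0.209, 0.003, -0.001, 0.007]
```

View pics/t1.png

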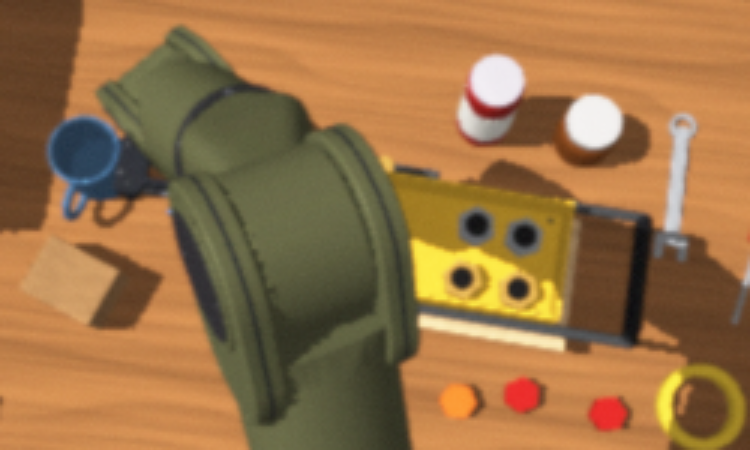

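The arm now covers the tray, with the mug at crop (85,150) just clear of the gripper's end. I'll go down inside the tray, 10 mm nearer the barrow, and then push.

Emit:
play_rows --rows '[[[0,-0.025,0.05,0,0,0],[0,-0.025,0.1,0,0,0],[0,-0.025,0.15,0,0,0],[0,-0.025,0.19,0,0,0],[0,-0.025,0.209,0,0,0],[0,-0.025,0.209,0,0,0],[0,-0.025,0.209,0,0,0]]]'

```text
clock: 2.07
tool_pos: [0.5363, 0.2186, 0.1961]
eef_rot: [0.026, 1.0, 0.0, 0.0]
contact_force: [0.7, 0.0, 0.4]
opening: 0.007
finger_force: 0.0
```

```bash
python3 - <<'E'
from h import *
from plant import *
s=get_state();print(s['clock'],S(s['tool_pos']),s['contact_force'])
print(row(s,[.215,.076,.196]))
E
```

```text
2.0667 [ 0.21400532 -0.02107403  0.19610009] [0.65890083 0.04951579 0.37917867]
[0.194, 0.002, 0.0, 0.001, 0.0, 0.003]
```

Emit:
play_rows --rows '[[[0.015,0,0,0,0,0],[0.03,0,0,0,0,0],[0.045,0,0,0,0,0],[0.06,0,0,0,0,0],[0.075,0,0,0,0,0],[0.09,0,0,0,0,0],[0.105,0,0,0,0,0],[0.12,0,0,0,0,0],[0.135,0,0,0,0,0],[0.15,0,0,0,0,0],[0.16,0,0,0,0,0],[0.17,0,0,0,0,0],[0.18,0,0,0,0,0],[0.18,0,0,0,0,0]]]'

```text
clock: 3.23
tool_pos: [0.4643, 0.2012, 0.197]
eef_rot: [0.044, 0.999, -0.016, 0.014]
contact_force: [50.3, -49.0, -14.4]
opening: 0.003
finger_force: 30.9
```

```bash
python3 - <<'E'
from h import *
from plant import *
s=get_state();print(s['clock'],S(s['tool_pos']),s['contact_force'])
for n in('top','side'):
    d=snapshot(n);pickle.dump(d,open(n+'2.pkl','wb'))
    m=cv2.inRange(cv2.cvtColor(d['pixels'],cv2.COLOR_BGR2HSV),(105,120,20),(120,255,255));
    print(n,proj(d,W([.148,.003,.008])))
a=pickle.load(open('top2.pkl','rb'))['pixels'][140:280,230:400];b=pickle.load(open('side2.pkl','rb'))['pixels'][140:280,200:400]
cv2.imwrite('pics/t2.png',np.hstack([cv2.resize(a,None,fx=2.15,fy=3),cv2.resize(b,None,fx=2.15,fy=3)]))
E
```

```text
3.2333 [0.19286726 0.04993645 0.19702718] [ 50.32417586 -49.04031764 -14.43774917]
top [300.92359193 213.3459964 ]
side [286.56656031 218.3251362 ]
```

View pics/t2.png

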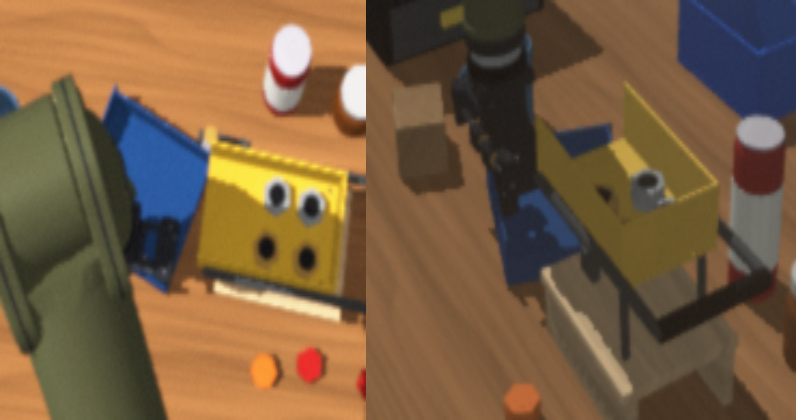

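Emit:
play_rows --rows '[[[-0.04,0,0,0,0,0],[-0.08,0,0,0,0,0],[-0.08,0,0,0,0,0]]]'

```text
clock: 3.58
tool_pos: [0.4911, 0.2182, 0.1963]
eef_rot: [0.03, 1.0, 0.0, 0.003]
contact_force: [1.1, 0.3, 0.2]
opening: 0.003
finger_force: 0.0
```

```bash
python3 - <<'E'
from h import *
from plant import *
s=get_state();print({k:np.round(v,2).tolist() for k,v in s.items()},S(s['tool_pos']))
d=snapshot('side');pickle.dump(d,open('side3.pkl','wb'))
# tray blobs in side & expected projections for several headings
t=snapshot('top');pickle.dump(t,open('top3.pkl','rb' if 0 else 'wb'))
for h in(0,.1,.2,.3,.4):
    R=np.array([[np.cos(h),np.sin(h)],[-np.sin(h),np.cos(h)]])
    f=lambda p,z:W(np.r_[np.array([.07,-.1])+R@p,z])
    print(h,[ (proj(t,f(p,z)).round(1).tolist(),proj(d,f(p,z)).round(1).tolist()) for p,z in(((-.012,.19),.032),((.168,.01),.054),((.168,.19),.054))])
cv2.imwrite('pics/s3.png',cv2.resize(d['pixels'][120:270,220:400],None,fx=4,fy=4))
E
```

```text
{'clock': 3.58, 'q': [-0.41, 0.92, -0.16, 1.96, 0.47, 0.29, 0.55], 'qd': [-0.06, -0.0, -0.06, 0.1, -0.01, -0.05, -0.03], 'joint_torque': [1.17, -51.33, -0.37, -4.88, 0.01, 0.6, 0.24], 'tool_pos': [0.49, 0.22, 0.2], 'eef_rot': [0.03, 1.0, 0.0, 0.0], 'contact_force': [1.14, 0.27, 0.24], 'moment': [0.08, -0.04, -0.08], 'finger_force': 0.0, 'opening': 0.0} [0.21118974 0.0241134  0.19627619]
0 [([321.9, 241.4], [272.5, 236.3]), ([279.5, 180.6], [299.9, 182.8]), ([269.0, 231.6], [244.6, 198.3])]
0.1 [([316.4, 240.5], [269.2, 232.7]), ([280.4, 175.9], [304.7, 181.4]), ([264.8, 225.5], [247.8, 193.9])]
0.2 [([311.0, 239.1], [266.7, 229.0]), ([281.8, 171.4], [309.8, 180.3]), ([261.3, 219.1], [251.6, 189.8])]
0.3 [([305.7, 237.1], [264.9, 225.2]), ([283.6, 167.1], [315.0, 179.4]), ([258.4, 212.4], [256.2, 185.9])]
0.4 [([300.8, 234.7], [263.9, 221.4]), ([285.8, 163.0], [320.4, 178.7]), ([256.3, 205.4], [261.3, 182.4])]
```

View pics/s3.png

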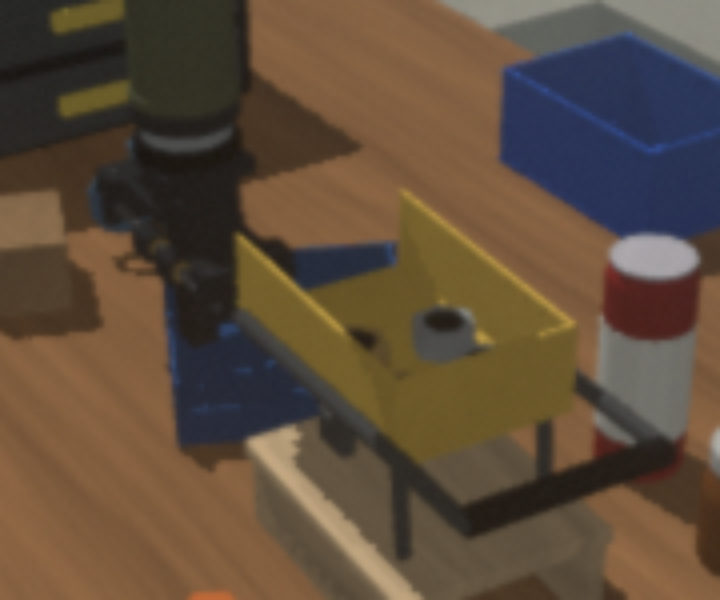

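The finger wedged against the wall because I pushed too near the pin, so friction locked it. It's free now with the tray at about 0.28 rad. I'll push nearer the corner, along the tray's arc.

Emit:
play_rows --rows '[[[-0.014,0.032,0,0,0,0],[-0.028,0.064,0,0,0,0],[-0.028,0.064,0,0,0,0],[-0.01,0.068,0,0,0,0],[0.0,0.072,0,0,0,0],[0.008,0.072,0,0,0,0],[0.016,0.066,0,0,0,0],[0.024,0.06,0,0,0,0],[0.032,0.053,0,0,0,0],[0.04,0.046,0,0,0,0],[0.04,0.046,0,0,0,0]]]'

```text
clock: 4.6
tool_pos: [0.4784, 0.2237, 0.1961]
eef_rot: [0.039, 0.999, -0.018, 0.007]
contact_force: [34.8, -43.5, -6.4]
opening: 0.004
finger_force: 24.3
```

```bash
python3 - <<'E'
from h import *
from plant import *
s=get_state();print(s['clock'],S(s['tool_pos']),s['contact_force'])
E
```

```text
4.6 [0.21602681 0.03707257 0.19605979] [ 34.75699954 -43.51943456  -6.42079539]
```

```bash
python3 - <<'E'
from h import *
from plant import *
P=[]
for n,(x,y) in(('top',(245,150)),('side',(225,150))):
    d=snapshot(n);pickle.dump(d,open(n+'4.pkl','wb'))
    P.append(cv2.resize(cv2.convertScaleAbs(d['pixels'][y:y+110,x:x+100],alpha=2.0,beta=20),None,fx=4,fy=4,interpolation=cv2.INTER_CUBIC))
cv2.imwrite('pics/p4.png',np.hstack(P))
s=get_state();print({k:np.round(v,2).tolist() for k,v in s.items()},S(s['tool_pos']))
E
```

```text
{'clock': 4.7, 'q': [-0.47, 0.91, -0.11, 1.99, 0.47, 0.28, 0.5], 'qd': [-0.0, 0.0, -0.0, -0.01, -0.0, 0.0, 0.0], 'joint_torque': [-28.94, -50.65, -30.89, 0.63, -4.45, -5.12, 0.13], 'tool_pos': [0.48, 0.22, 0.2], 'eef_rot': [0.04, 1.0, -0.02, 0.01], 'contact_force': [35.44, -43.38, -4.77], 'moment': [-8.75, -7.12, 0.01], 'finger_force': 24.35, 'opening': 0.01} [0.21635983 0.03671949 0.19605109]
```

View pics/p4.png

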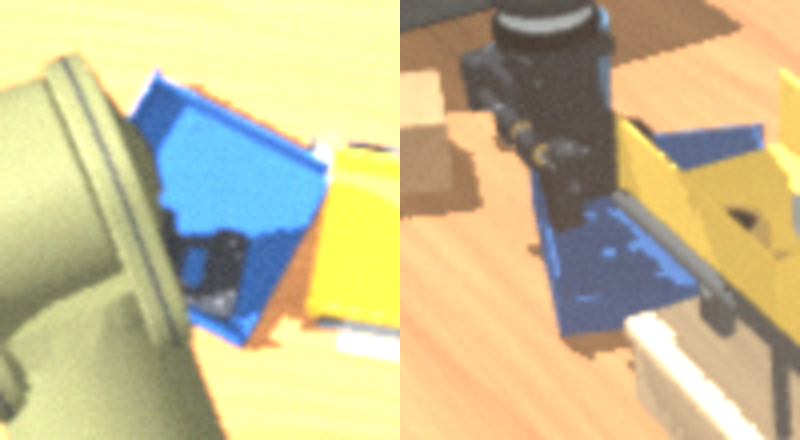

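The force is purely radial, so the tray does follow the finger. The contact just sticks at a smaller radius than I commanded. I'll back off, move outward without touching, and push tangentially.

Emit:
play_rows --rows '[[[-0.058,-0.024,0,0,0,0],[-0.098,-0.034,0,0,0,0],[-0.098,0,0,0,0,0],[-0.098,0,0,0,0,0],[-0.066,0.008,0,0,0,0],[-0.036,0.016,0,0,0,0],[-0.022,0.004,0,0,0,0],[-0.007,-0.009,0,0,0,0],[0.007,-0.021,0,0,0,0],[0.007,-0.021,0,0,0,0]]]'

```text
clock: 5.53
tool_pos: [0.4638, 0.228, 0.1958]
eef_rot: [0.029, 1.0, -0.006, 0.0]
contact_force: [11.6, -13.5, -0.6]
opening: 0.003
finger_force: 7.0
```

```bash
python3 - <<'E'
from h import *
from plant import *
s=get_state();print(s['clock'],S(s['tool_pos']),RS.T@s['contact_force'])
E
```

```text
5.5333 [0.21960646 0.05190938 0.19583728] [-12.91385168 -12.25554586  -0.64523028]
```

Emit:
play_rows --rows '[[[0.006,-0.018,0,0,0,0],[0.014,-0.03,0,0,0,0],[0.022,-0.042,0,0,0,0],[0.031,-0.053,0,0,0,0],[0.031,-0.053,0,0,0,0],[0.031,-0.053,0,0,0,0]]]'

```text
clock: 6.03
tool_pos: [0.4451, 0.2084, 0.1959]
eef_rot: [0.025, 1.0, -0.001, -0.001]
contact_force: [1.2, -1.1, 0.2]
opening: 0.004
finger_force: 1.0
```

```bash
python3 - <<'E'
from h import *
from plant import *
s=get_state();print(s['clock'],S(s['tool_pos']),RS.T@s['contact_force'])
P=[]
for n,(x,y) in(('top',(245,150)),('side',(225,150))):
    d=snapshot(n);pickle.dump(d,open(n+'5.pkl','wb'))
    P.append(cv2.resize(cv2.convertScaleAbs(d['pixels'][y:y+110,x:x+100],alpha=2.0,beta=20),None,fx=4,fy=4,interpolation=cv2.INTER_CUBIC))
    m=cv2.inRange(cv2.cvtColor(d['pixels'],cv2.COLOR_BGR2HSV),(100,130,25),(118,255,255))
    m[:,:240]=0;m[:150]=0;m[260:]=0;m[:,335:]=0
    c=max(cv2.findContours(m,0,2)[0],key=cv2.contourArea).reshape(-1,2)
    print(n,'lowest',c[c[:,1].argmax()],'high',c[c[:,1].argmin()],'left',c[c[:,0].argmin()],'right',c[c[:,0].argmax()])
cv2.imwrite('pics/p5.png',np.hstack(P))
E
```

```text
6.0333 [0.1989941  0.06952508 0.19589225] [-0.99503228 -1.21515131  0.16373813]
top lowest [318 240] high [281 182] left [280 183] right [325 198]
side lowest [285 225] high [282 208] left [273 211] right [298 222]
```

View pics/p5.png

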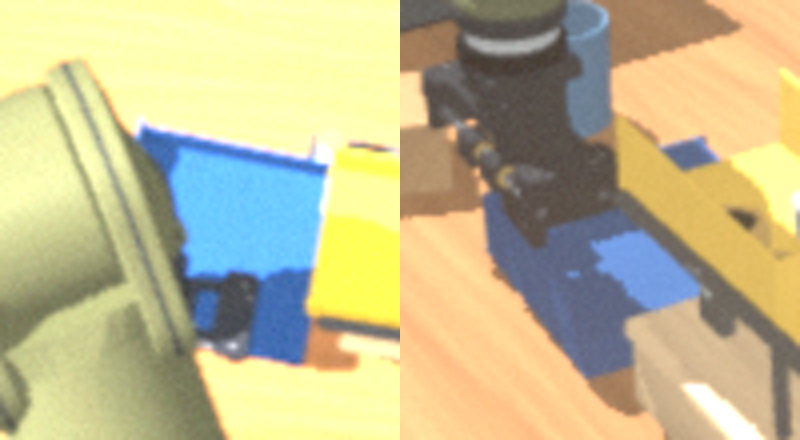

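The top view has the tray corners at real pixels (321,240) and (280,181), against (322,241) and (280,181) predicted for square, so the heading is about 0.01 rad. Next I retreat, lift, and go over the bar.

Emit:
play_rows --rows '[[[-0.04,0,0,0,0,0],[-0.04,0,-0.08,0,0,0],[-0.04,0,-0.16,0,0,0],[-0.04,0,-0.24,0,0,0],[-0.04,0,-0.32,0,0,0],[-0.06,0,-0.41,0,0,0],[-0.07,0,-0.41,0,0,0],[-0.08,-0.08,-0.41,0,0,0],[-0.09,-0.16,-0.41,0,0,0],[-0.1,-0.24,-0.41,0,0,0],[-0.11,-0.32,-0.41,0,0,0],[-0.12,-0.4,-0.41,0,0,0],[-0.13,-0.48,-0.41,0,0,0],[-0.136,-0.56,-0.41,0,0,0],[-0.136,-0.64,-0.41,0,0,0],[-0.136,-0.72,-0.41,0,0,0],[-0.136,-0.8,-0.41,0,0,0],[-0.136,-0.82,-0.41,0,0,0],[-0.136,-0.82,-0.41,0,0,0],[-0.136,-0.82,-0.41,0,0,0]]]'

```text
clock: 7.8
tool_pos: [0.4932, -0.2029, 0.4002]
eef_rot: [0.026, 1.0, 0.001, -0.0]
contact_force: [0.1, 0.7, 0.3]
opening: 0.002
finger_force: 0.0
```

Emit:
play_rows --rows '[[[0,0,0,0,0,0],[0,0,0,0,0,0],[0,0,0,0,0,0],[0,0,0,0,0,0],[0,0,0,0,0,0],[0,0,0,0,0,0]]]' --claw 0.3 --squeeze 20

```text
clock: 8.3
tool_pos: [0.4933, -0.2042, 0.4008]
eef_rot: [0.026, 1.0, 0.0, 0.0]
contact_force: [-0.2, 0.2, 0.4]
opening: 0.433
finger_force: 0.0
```

```bash
python3 - <<'E'
from h import *
from plant import *
s=get_state();print(s['clock'],s['opening'],S(s['tool_pos']),Ro.from_quat(s['eef_rot']).as_matrix().round(3).tolist())
print(row(s,[-.21,0,.308]))
d=snapshot('top');c=cv2.cvtColor(d['pixels'],cv2.COLOR_BGR2HSV)
m=cv2.inRange(c,(100,130,40),(118,255,255));m[:,:240]=0;m[:150]=0;m[260:]=0;m[:,335:]=0
c=max(cv2.findContours(m,0,2)[0],key=cv2.contourArea).reshape(-1,2)
print(cv2.boxPoints(cv2.minAreaRect(c)).tolist())
for h in(-.1,0,.1):
    R=np.array([[np.cos(h),np.sin(h)],[-np.sin(h),np.cos(h)]])
    print(h,[proj(d,W(np.r_[np.array([.07,-.1])+R@p,z])).round(1).tolist() for p,z in(((-.012,.19),.032),((.168,.01),.054),((.168,.19),.054))])
print('low',c[c[:,1].argmax()],'left',c[c[:,0].argmin()],'hi',c[c[:,1].argmin()])
E
```

```text
8.3 0.43290688999502114 [-0.21046942 -0.00045377  0.40075604] [[-0.999, 0.052, 0.0], [0.052, 0.999, 0.0], [-0.0, 0.0, -1.0]]
[0.001, 0.001, 0.186, 0.0, 0.0, 0.002]
[[268.60064697265625, 229.91680908203125], [278.8336181640625, 180.79867553710938], [329.86859130859375, 191.43096923828125], [319.6356201171875, 240.54910278320312]]
-0.1 [[327.5, 241.7], [279.1, 185.3], [273.9, 237.3]]
0 [[321.9, 241.4], [279.5, 180.6], [269.0, 231.6]]
0.1 [[316.4, 240.5], [280.4, 175.9], [264.8, 225.5]]
low [317 240] left [269 228] hi [281 182]
```

Tray confirmed square (about 0.02 rad). Now down over the bar.

Emit:
play_rows --rows '[[[0,0,0.05,0,0,0],[0,0,0.09,0,0,0],[0,0,0.12,0,0,0],[0,0,0.15,0,0,0],[0,0,0.17,0,0,0],[0,0,0.186,0,0,0],[0,0,0.186,0,0,0],[0,0,0.186,0,0,0]]]'

```text
clock: 9.02
tool_pos: [0.4934, -0.2046, 0.3078]
eef_rot: [0.026, 1.0, 0.0, -0.0]
contact_force: [-0.5, 0.5, 0.3]
opening: 0.705
finger_force: 0.0
```

Emit:
play_rows --rows '[[[0,0,0,0,0,0],[0,0,0,0,0,0],[0,0,0,0,0,0],[0,0,0,0,0,0],[0,0,0,0,0,0],[0,0,0,0,0,0],[0,0,0,0,0,0],[0,0,0,0,0,0]]]' --claw 1 --squeeze 25

```text
clock: 9.68
tool_pos: [0.4933, -0.2043, 0.3078]
eef_rot: [0.026, 1.0, 0.0, 0.0]
contact_force: [-0.5, 1.6, 2.6]
opening: 0.193
finger_force: 25.0
```

```bash
python3 - <<'E'
from h import *
from plant import *
s=get_state();print(s['clock'],s['opening']*88,s['finger_force'],S(s['tool_pos']),RS.T@s['contact_force'])
# arc offsets about axle from bar (-.21,.06): tx=y, ty=dx, tz=-dz in row units
for a in np.arange(0.05,1.0,.05):
    x=-.21*np.cos(a)+.06*np.sin(a);z=.21*np.sin(a)+.06*np.cos(a)
    print(round(a,2),round((x+.21)*2,3),round(-(z-.06)*2,3))
E
```

```text
9.6833 17.018930072499277 25.000194311141968 [-0.21056806 -0.00039307  0.30776451] [1.61737975 0.60622918 2.57231291]
0.05 0.007 -0.021
0.1 0.014 -0.041
0.15 0.023 -0.061
0.2 0.032 -0.081
0.25 0.043 -0.1
0.3 0.054 -0.119
0.35 0.067 -0.137
0.4 0.08 -0.154
0.45 0.094 -0.171
0.5 0.109 -0.187
0.55 0.125 -0.202
0.6 0.141 -0.216
0.65 0.158 -0.23
0.7 0.176 -0.242
0.75 0.194 -0.254
0.8 0.213 -0.265
0.85 0.233 -0.275
0.9 0.253 -0.284
0.95 0.273 -0.291
```

Gripped at 17 mm, which matches the bar. Tipping slowly, about 0.24 rad/s.

Emit:
play_rows --rows '[[[0.003,-0.01,0,0,0,0],[0.007,-0.021,0,0,0,0],[0.007,-0.021,0,0,0,0]]]'

```text
clock: 9.93
tool_pos: [0.4921, -0.2066, 0.3078]
eef_rot: [0.022, 1.0, 0.007, 0.004]
contact_force: [5.5, 20.4, -1.9]
opening: 0.198
finger_force: 25.0
```

I put those numbers in the wrong columns: the tool shifted a little sideways and back (20 N, no harm done). I'll undo that and lift along the proper axes.

Emit:
play_rows --rows '[[[-0.007,0.021,0,0,0,0],[-0.007,0.021,0,0,0,0],[-0.007,0.024,-0.01,0,0,0],[-0.007,0.028,-0.021,0,0,0],[-0.007,0.031,-0.031,0,0,0],[-0.007,0.035,-0.041,0,0,0],[-0.007,0.035,-0.041,0,0,0]]]'

```text
clock: 10.52
tool_pos: [0.4936, -0.1972, 0.329]
eef_rot: [0.026, 1.0, 0.0, 0.0]
contact_force: [1.9, 2.5, -7.5]
opening: 0.191
finger_force: 25.0
```

```bash
python3 - <<'E'
from h import *
from plant import *
s=get_state();print(s['clock'],s['opening']*88,s['finger_force'],S(s['tool_pos']),RS.T@s['contact_force'],s['moment'])
E
```

```text
10.5167 16.810915114223025 24.998376667499542 [-2.0348336e-01 -3.2773406e-04  3.2902218e-01] [ 2.57885451 -1.77982739 -7.54712653] [ 0.13606678 -0.42748734  0.08852725]
```

Emit:
play_rows --rows '[[[0,0.004,-0.01,0,0,0],[0,0.009,-0.02,0,0,0],[0,0.013,-0.03,0,0,0],[0,0.018,-0.04,0,0,0],[0,0.023,-0.05,0,0,0],[0,0.029,-0.059,0,0,0],[0,0.034,-0.069,0,0,0],[0,0.04,-0.078,0,0,0],[0,0.046,-0.087,0,0,0],[0,0.053,-0.096,0,0,0],[0,0.059,-0.105,0,0,0],[0,0.066,-0.113,0,0,0],[0,0.07,-0.118,0,0,0],[0,0.074,-0.122,0,0,0],[0,0.08,-0.13,0,0,0],[0,0.085,-0.135,0,0,0],[0,0.09,-0.141,0,0,0],[0,0.095,-0.146,0,0,0],[0,0.095,-0.146,0,0,0]]]'

```text
clock: 12.1
tool_pos: [0.4959, -0.1515, 0.4026]
eef_rot: [0.027, 1.0, -0.002, 0.0]
contact_force: [0.6, -7.1, -0.2]
opening: 0.193
finger_force: 25.0
```

```bash
cat > nuts.py <<'E'
from h import *
from plant import *
s=get_state();print(s['clock'],s['opening']*88,s['finger_force'],S(s['tool_pos']),RS.T@s['contact_force'])
for n in('top',):
    d=snapshot(n);pickle.dump(d,open('n.pkl','wb'));I=d['pixels'];m=np.zeros(I.shape[:2],np.uint8)
    q=np.array([proj(d,W([x,y,.008])) for x,y in((.062,-.086),(.234,-.086),(.234,.086),(.062,.086))]).astype(np.int32)
    cv2.fillPoly(m,[q],255);b=cv2.inRange(cv2.cvtColor(I,cv2.COLOR_BGR2HSV),(98,110,0),(122,255,255))
    m&=~b;k=cv2.connectedComponentsWithStats(m)
    print([(k[2][i,4],S(ray(d,k[3][i],.027))[:2].round(3).tolist()) for i in range(1,k[0]) if k[2][i,4]>15])
E
python3 nuts.py
```

```text
12.1 16.969147892592893 24.999211728572845 [-1.57750572e-01 -2.59988246e-04  4.02590306e-01] [-7.09361214 -0.94455689 -0.22674578]
[(np.int32(320), [0.077, -0.01]), (np.int32(28), [0.202, 0.086])]
```

Emit:
play_rows --rows '[[[0,0.005,-0.005,0,0,0],[0,0.01,-0.01,0,0,0],[0,0.016,-0.015,0,0,0],[0,0.021,-0.02,0,0,0],[0,0.026,-0.024,0,0,0],[0,0.032,-0.029,0,0,0],[0,0.038,-0.034,0,0,0],[0,0.043,-0.038,0,0,0],[0,0.049,-0.043,0,0,0],[0,0.055,-0.047,0,0,0],[0,0.061,-0.051,0,0,0],[0,0.067,-0.055,0,0,0],[0,0.073,-0.059,0,0,0],[0,0.079,-0.063,0,0,0],[0,0.085,-0.067,0,0,0],[0,0.085,-0.067,0,0,0],[0,0.085,-0.067,0,0,0],[0,0.085,-0.067,0,0,0]]]'

```text
clock: 13.65
tool_pos: [0.498, -0.111, 0.4371]
eef_rot: [0.028, 1.0, -0.004, 0.001]
contact_force: [-1.2, -11.0, 10.4]
opening: 0.195
finger_force: 25.0
```

```bash
python3 nuts.py; python3 - <<'E'
from h import *
from plant import *
P=[cv2.resize(d['pixels'][y:y+120,x:x+100],None,fx=4,fy=4,interpolation=cv2.INTER_CUBIC) for d,x,y in((pickle.load(open('n.pkl','rb')),260,150),(snapshot('side'),240,140))]
cv2.imwrite('pics/p6.png',np.hstack(P))
E
```

```text
13.65 17.127139664523224 25.00901162624359 [-1.17134893e-01 -1.61888151e-04  4.37088227e-01] [-11.0804606    0.6285335   10.44270643]
[(np.int32(619), [0.109, 0.006]), (np.int32(241), [0.147, -0.028]), (np.int32(38), [0.193, 0.085])]
```

View pics/p6.png

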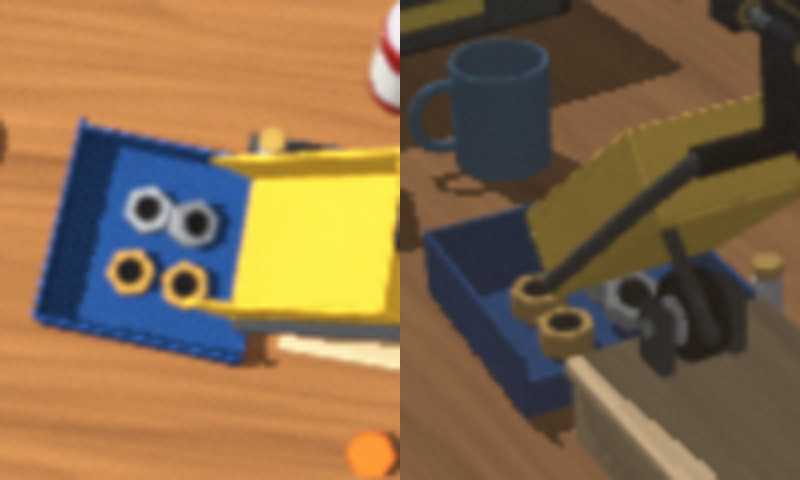

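All four nuts are flat in the tray: two steel near (148,210) and (195,222), two brass near (130,270) and (185,283) in the crop. Lowering gently along the same arc.

Emit:
play_rows --rows '[[[0,-0.009,0.006,0,0,0],[0,-0.018,0.012,0,0,0],[0,-0.027,0.018,0,0,0],[0,-0.036,0.024,0,0,0],[0,-0.044,0.031,0,0,0],[0,-0.053,0.038,0,0,0],[0,-0.061,0.045,0,0,0],[0,-0.069,0.052,0,0,0],[0,-0.077,0.06,0,0,0],[0,-0.085,0.067,0,0,0],[0,-0.092,0.075,0,0,0],[0,-0.1,0.083,0,0,0],[0,-0.107,0.091,0,0,0],[0,-0.114,0.1,0,0,0],[0,-0.121,0.108,0,0,0],[0,-0.127,0.117,0,0,0],[0,-0.134,0.126,0,0,0],[0,-0.14,0.135,0,0,0],[0,-0.146,0.144,0,0,0],[0,-0.151,0.154,0,0,0]]]'

```text
clock: 15.42
tool_pos: [0.4944, -0.1838, 0.3576]
eef_rot: [0.027, 1.0, -0.0, 0.0]
contact_force: [0.5, -6.4, 0.4]
opening: 0.191
finger_force: 25.0
```

Emit:
play_rows --rows '[[[0,-0.006,0.01,0,0,0],[0,-0.011,0.019,0,0,0],[0,-0.016,0.029,0,0,0],[0,-0.02,0.039,0,0,0],[0,-0.025,0.049,0,0,0],[0,-0.029,0.059,0,0,0],[0,-0.033,0.069,0,0,0],[0,-0.036,0.079,0,0,0],[0,-0.039,0.086,0,0,0],[0,-0.041,0.092,0,0,0],[0,-0.042,0.097,0,0,0],[0,-0.043,0.1,0,0,0],[0,-0.043,0.101,0,0,0],[0,-0.043,0.101,0,0,0]]]'

```text
clock: 16.58
tool_pos: [0.4933, -0.2042, 0.3075]
eef_rot: [0.026, 1.0, 0.0, 0.0]
contact_force: [0.4, -1.0, 2.8]
opening: 0.193
finger_force: 25.0
```

```bash
python3 nuts.py
```

```text
16.5833 17.021683940035487 24.999890327453613 [-0.21046754 -0.00041802  0.30751594] [-0.96387723 -0.40273671  2.84653596]
[(np.int32(121), [0.067, -0.019]), (np.int32(241), [0.147, -0.028]), (np.int32(269), [0.148, 0.028]), (np.int32(38), [0.193, 0.085])]
```

Emit:
play_rows --rows '[[[0,0,0,0,0,0],[0,0,0,0,0,0],[0,0,0,0,0,0],[0,0,0,0,0,0],[0,0,0,0,0,0],[0,0,0,0,0,0],[0,0,0,0,0,0],[0,0,0,0,0,0]]]' --claw 0.3

```text
clock: 17.3
tool_pos: [0.4932, -0.2046, 0.3072]
eef_rot: [0.026, 1.0, 0.0, -0.0]
contact_force: [-0.2, -1.1, -0.6]
opening: 0.701
finger_force: 0.0
```

Emit:
play_rows --rows '[[[0,0,-0.02,0,0,0],[0,0,-0.06,0,0,0],[0,0,-0.12,0,0,0],[0,0,-0.18,0,0,0],[0,0,-0.24,0,0,0],[0,0,-0.28,0,0,0],[0,0,-0.28,0,0,0],[0,0,-0.28,0,0,0]]]'

```text
clock: 17.97
tool_pos: [0.4932, -0.2046, 0.4487]
eef_rot: [0.026, 1.0, -0.0, 0.001]
contact_force: [-0.0, -0.5, -0.0]
opening: 0.7
finger_force: 0.0
```

```bash
python3 nuts.py; python3 - <<'E'
from h import *
from plant import *
d=snapshot('top');c=cv2.cvtColor(d['pixels'],cv2.COLOR_BGR2HSV)
m=cv2.inRange(c,(100,130,25),(118,255,255));m[:,:240]=0;m[:150]=0;m[260:]=0;m[:,335:]=0
c=max(cv2.findContours(m,0,2)[0],key=cv2.contourArea)
print(cv2.boxPoints(cv2.minAreaRect(c)).round(1).tolist())
# compare yellow tub and bystanders with first picture
a=pickle.load(open('top.pkl','rb'))['pixels'];y=lambda I:cv2.moments(cv2.inRange(cv2.cvtColor(I,cv2.COLOR_BGR2HSV),(22,130,90),(32,255,255))[180:250,320:395],True)
for I in(a,d['pixels']):
    k=y(I);print(k['m00'],k['m10']/k['m00'],k['m01']/k['m00'])
def drift(n,b,x0,x1,y0,y1):
    A=pickle.load(open(n+'.pkl','rb'))['pixels'];r=cv2.matchTemplate(b[y0-8:y1+8,x0-8:x1+8],A[y0:y1,x0:x1],cv2.TM_CCOEFF_NORMED);_,v,_,l=cv2.minMaxLoc(r);return (l[0]-8,l[1]-8,round(v,2))
b=d['pixels']
for n,q in dict(mug=(210,250,160,205),carton=(205,245,205,240),can=(350,378,145,182),jar=(384,412,158,190)).items():print(n,drift('top',b,*q))
E
```

```text
17.9667 61.582064968901584 0.0 [-2.10896502e-01 -3.71453152e-04  4.48673680e-01] [-0.47745204  0.01166688 -0.02104563]
[(np.int32(120), [0.067, -0.019]), (np.int32(243), [0.147, -0.028]), (np.int32(271), [0.148, 0.028]), (np.int32(38), [0.193, 0.085])]
[[268.3999938964844, 229.60000610351562], [279.0, 180.60000610351562], [329.79998779296875, 191.39999389648438], [319.29998779296875, 240.5]]
1899.0 33.859926276987885 31.916271721958925
2472.0 36.601537216828476 32.70873786407767
mug (0, 0, 1.0)
carton (0, 0, 1.0)
can (0, 0, 1.0)
jar (0, 0, 1.0)
```

The two blobs of about 240 and 270 px are two nuts each, so all four are in the tray. The tray is square, the barrow is down, and the mug, carton, can and jar haven't moved.

```bash
python3 -c "
from plant import *
print(finish_job())"
```

```text
the job is handed in; nothing more can be done
None
```

The job is handed in at about 18 s on the clock: the last camera checks put the tray square (about 0.02 rad) with all four nuts in it, the barrow back on its legs and released, and the mug, carton, can and jar unmoved; no verdict was returned, and I did not separately check the tape roll, wrench and screwdriver, which the arm never went down to.

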